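# Shut off the tagged take-off in the bench air box

### The job

In the compressed-air valve box on the bench, push the sliding cover straight back to its stop so that the valves are uncovered, then push the lever that carries the round tag a quarter turn until it stands fully shut, square across its pipe. Slide the cover, do not lift it off the box. Leave the other two valves open, the cover back, and the things on the bench where they are.

Things in the scene. Friction and masses are not known exactly. Their poses are not given: they have to be found in the camera images.
- air_box: grey steel valve box fixed on the bench, 330 (its x) x 360 mm, rim and rear deck 82 mm high. Origin: centre of its underside; x points from the front (three brass hose couplings, robot side) to the rear, y to the left. Front part, x -161 to -10 mm: open bay 330 mm wide with three valves; behind it a flat deck. On top, 12 mm high side rails 350 mm apart with corner stops
- cover: loose aluminium cover plate, 163 (its x) x 346 x 3 mm, about 0.5 kg, lying on the box rim between the rails, over the bay. Origin: centre of its underside; axes as the box. It slides along the box x: origin at x = -77 mm in the box frame when closed (starts closed or up to 20 mm ajar), +78 mm at the rear stop. Sliding takes 2 to 5 N
- lip (a point): middle of the front face of the cover's folded-up lip, the face to push on. The lip is upright, 4 mm thick, 250 mm long, along the cover's front edge; its top edge is 105 mm above the bench, 20 mm above the plate. This point is 81.5 mm in front of the cover's origin, 13 mm above its underside
- lever_t (a joint): angle of the lever with the tag. 0 = fully open: it lies along its pipe, pointing to the box front; it turns clockwise from above, the tip going to the left; pi/2 = fully shut, at its stop: it points along the box +y. Starts 0 to 0.35. Needs about 0.3 N m and stays where it is left. Which of the three valves is tagged varies
- stem_t (a point): on the vertical stem axis of the tagged valve, 62.5 mm above the bench, 40 mm in front of the box origin. The stems stand 92 mm apart, at y = -105, -13, 79 mm in the box frame. The lever is a flat bar, 16 mm wide at its black grip, 58 to 67 mm above the bench. Its tag: a plain round steel disc, 28 mm wide, 2.5 mm thick, on top of its grip, 30 mm from the axis; the other levers are bare
- tip_t (a point): end of the tagged lever, 72 mm from the stem axis, at half the lever's height
- lever_a (a joint): angle of one untagged lever, like the tagged one in size and travel; starts within 0.08 rad of fully open (0)
- lever_b (a joint): angle of the other untagged lever, the same
- stem_a (a point): stem axis of the valve of lever_a, 62.5 mm above the bench
- stem_b (a point): stem axis of the valve of lever_b, 62.5 mm above the bench
- grinder: bystander: blue angle grinder lying on the bench to the left of the box, about 265 mm long (its x) by 65 mm, 87 mm high; origin on the bench under its middle
- side_handle: bystander: black side handle of the grinder standing upright, 54 mm across its flange, 129 mm high; origin at the centre of its underside
- tub: bystander: white open plastic tub, 100 by 120 by 55 mm; origin at the centre of its underside
- screwdriver: bystander: screwdriver 200 mm long lying on the bench, along its x

How it is judged:
By the outcome, as a careful person would: the job done as asked, in the order asked, and still so for the second after the job is handed in, with the robot touching nothing.
It also fails if it takes over 45 s, if anything falls off the work surface, if the arm or the gripper's body presses on something with over 40 N, if the wrist force passes 120 N, or if a joint passes its speed limit or range.

### The arm

A 6-joint arm with a two-finger parallel gripper is mounted at the origin on the work surface. World frame = base frame: x ahead of the robot, y to its left, z up, the work surface at z = 0. Lengths are in m, angles in rad, forces in N, time in s.
With the tool pointing down it reaches from about 0.35 to 0.975 m from the base axis. Payload 4.9 kg.
Tool frame: the origin (TCP) lies between the finger pads; the fingertips stand 19 mm ahead of it and the grasp point (between the pads) is the TCP; z points along the fingers, y is the line along which they close (so a half turn about z gives the same grasp; the last joint's range is limited). The gripper opens to 85 mm and grips with 20 to 120 N. Pads are 22 mm wide; open, the fingers measure 114 mm over their backs; the gripper's body (76 mm by 85 mm) begins 54 mm behind the grasp point. The pads swing forward as they close: fully open they stand 13 mm farther back than shut.
Start: joints at [-1.242, 0.053, 1.613, -0, 1.476, -0.119], TCP at [0.271, -0.563, 0.25] pointing down, gripper open.
Joint ranges: [-3.01, 3.01], [-1.01, 2.22], [0.06, 2.58], [-1.02, 4.17], [0.09, 2.62], [-3.14, 3.14]. Speed limits (rad/s): [2.57, 2.57, 3.14, 3.14, 3.14, 3.14].

### API

Orientations are given as a rotation vector (axis times angle).
In Python, from station import ctrl gives the robot as it stands. The module is installed in compiled form; this text tells all that it offers.
- The arm moves only by the tool servo_tool, never from a script. Its argument "increments" is a list that holds one entry, the list of rows, each a list of 5 numbers: the finger opening in cm, from 0 to 8.54, then the shift along the tool's x, y, z in cm, then the turn about the tool's z in degrees. A call has 1 to 5 rows; each row is the pose to reach, as a shift and turn from the pose commanded when the call began, along the tool's axes at that moment; what a row does not reach only later rows make up. A row lasts 1/10 s, in which the tool goes at most 50 mm and 8.59 degrees, less where a joint would pass 70% of its speed; a pose out of reach is approached as far as the arm can. A call with a gripper value outside its range is refused whole. The fingers move at their own pace and stop on an object; "newtons" is the grip in N (left out, the last holds). Time passes only in rows, so rows that repeat a pose let the fingers close. It gives the time, the measured TCP pose, the force, the opening and the grip force at its end, in the units of the state.
- ctrl.get_obs(): the state, without advancing time (a new reading comes with each control period).
- ctrl.get_image(name): name is "side" or "top" or "wrist"; returns a dict with "img" (400x640x3 uint8, red, green, blue), "fx", "fy", "cx", "cy" (pixels), "rvec" (rotation vector, rad) and "tvec" (3), from world to camera coordinates, as OpenCV has them; the wrist camera has in their place "mount" (4x4, takes a point from camera to tool coordinates, whose origin is the TCP and whose axes are the flange's). Camera axes: x right, y down, z forward; pixel columns grow to the right and rows downward; lengths in m; the calibration is good to about 2 mm. A picture is of the moment at which its call begins: read the wrist's pose just before it. There is no depth.
- ctrl.finish_job(): hands the job in; it is judged then, once.
The state is a dict: "t": time; "q": joint angles; "dq": joint speeds; "effort": joint torques, N m; "tool_pos": TCP position; "tool_rot": TCP orientation; "contact_force": force on the tool from outside, world axes, zero at the start; "wrist_torque": the same for the moment, N m; "opening": finger opening in m; "grip_force": force on a finger pad.
Only numpy, scipy, OpenCV 4.12 (cv2) and the standard library are available. Lean on these libraries where they do the work, as an engineer would, in place of code of your own. Each camera call takes 0.05 s, during which the arm holds its last target. There are 200 camera calls.

## Working session

There is one attempt and no reset: what is moved stays moved. The work goes in short steps, Python scripts to look and compute and a tool call to move; the robot and the scene stay as the last step left them, time stands still between calls to the robot, and variables do not carry over. Pictures are saved under pics/ and viewed, at most 10 in all, crops included, and the job is handed in when it is done.

Besides the shell and the picture viewer there is one more tool, called after "Request:" as name(argument=value, ...) on one line, values as JSON. servo_tool: Moves the arm, as the interface text tells. Its arguments: {"type":"object","properties":{"increments":{"type":"array"},"newtons":{"type":"number"}},"required":["increments"]}

```bash
mkdir -p pics
python3 - <<'E'
from station import ctrl
import cv2
o=ctrl.get_obs();print(o['t'],o['tool_pos'],o['tool_rot'],o['opening'])
for n in("top","side"):
    d=ctrl.get_image(n);cv2.imwrite(f"pics/{n}0.png",d["img"][:,:,::-1]);print(n,d["fx"],d["cx"],d["cy"],d["rvec"],d["tvec"])
E
```

```text
0.0 [ 0.27041077 -0.56282531  0.24906487] [-3.06117167e+00 -6.97050817e-01  3.88231493e-04] 0.08507946387188238
top 406.4102173547294 311.0219685731233 200.60871173398914 [ 2.09997004 -2.16151615  0.17611086] [0.05854193 0.5467517  0.91976445]
side 388.07451120055845 316.1306028524681 199.49248130159563 [ 0.46498151 -2.60326049  1.33578739] [0.51930995 0.1579277  0.85791919]
```

View pics/top0.png

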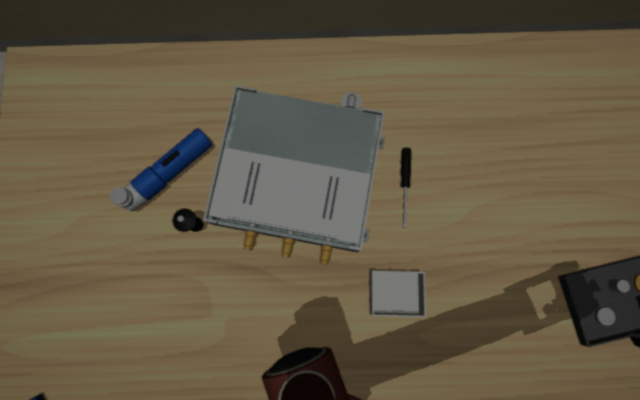

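View pics/side0.png

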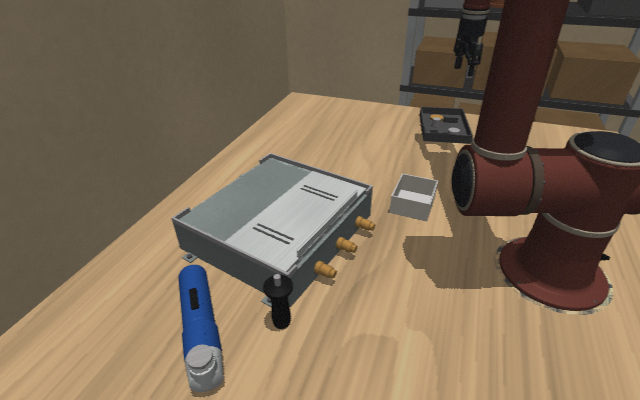

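The top view shows the box with its corners near (237,90), (382,112), (360,248) and (207,221). The cover is over the bay, the tub is at (398,292), and the side handle stands at (185,220), close to the front-left corner. I'll enlarge it for accurate corners.

Run:
```python
import cv2
i=cv2.imread("pics/top0.png")[80:275,195:395];cv2.imwrite("pics/c0.png",cv2.convertScaleAbs(cv2.resize(i,None,fx=3,fy=3,interpolation=cv2.INTER_CUBIC),alpha=1.3))
```

```text
(no output)
```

View pics/c0.png

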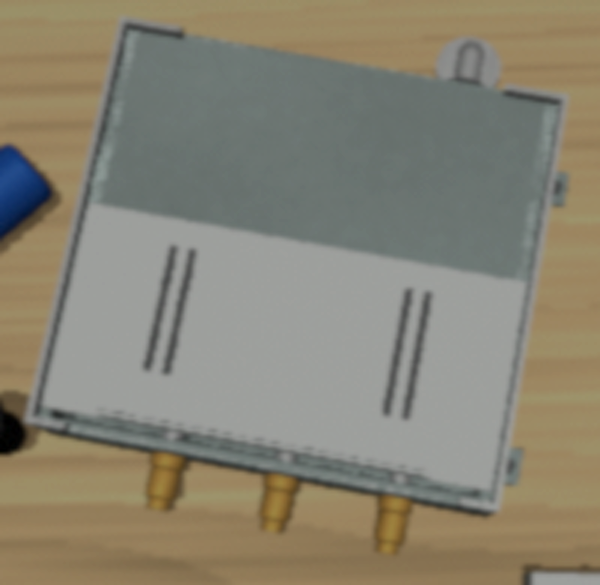

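Crop: the outer rail corners are RL (122,20), RR (565,97), FR (495,513) and FL (30,420). The cover's rear edge runs from (92,204) to (525,280).

```bash
cat > h.py <<'E'
import numpy as np,cv2
from scipy.optimize import least_squares
from scipy.spatial.transform import Rotation as R
C={'top':(406.41,311.022,200.609,[2.09997004,-2.16151615,.17611086],[.05854193,.5467517,.91976445]),
'side':(388.0745,316.1306,199.4925,[.46498151,-2.60326049,1.33578739],[.51930995,.1579277,.85791919])}
def unproj(n,uv,z):
    f,cx,cy,r,t=C[n];M=R.from_rotvec(r).as_matrix()
    d=M.T@np.array([(uv[0]-cx)/f,(uv[1]-cy)/f,1]);c=-M.T@np.array(t)
    return c+d*(z-c[2])/d[2]
def crop(p,s=3,o=(195,80)): return ((p[0]+.5)/s-.5+o[0],(p[1]+.5)/s-.5+o[1])
def tow(b,p): # box->world xy
    c,s=np.cos(b[2]),np.sin(b[2]);return np.array([b[0]+c*p[0]-s*p[1],b[1]+s*p[0]+c*p[1]])
def tob(b,w):
    c,s=np.cos(b[2]),np.sin(b[2]);d=np.array(w[:2])-b[:2];return np.array([c*d[0]+s*d[1],-s*d[0]+c*d[1]])
E
python3 - <<'E'
from h import *
px=[(122,20),(565,97),(495,513),(30,420)];m=[(.165,.18),(.165,-.18),(-.165,-.18),(-.165,.18)]
w=[unproj('top',crop(p),.094)[:2] for p in px]
s=least_squares(lambda b:np.concatenate([tow(b,q)-v for q,v in zip(m,w)]),[.6,0,0]);b=s.x
print(b,np.round(s.fun*1e3,1))
for p in[(92,204),(525,280)]: print('cover rear',tob(b,unproj('top',crop(p),.085)))
for x,y in[(-.1645,0),(-.04,-.105),(-.04,-.013),(-.04,.079)]: print(tow(b,(x,y)))
print('tub',unproj('top',(398,292),.055),'sh',unproj('top',(182,219),.129))
from station import ctrl
o=ctrl.get_obs();print(R.from_rotvec(o['tool_rot']).as_matrix().round(3))
E
```

```text
[ 0.62375465  0.07589155 -0.21664577] [ 2.8  1.6  0.5 -3.4 -0.8 -2.7 -2.4  4.6]
cover rear [0.01300176 0.17017966]
cover rear [ 0.01557918 -0.1709137 ]
[0.46310001 0.11125165]
[ 0.56211941 -0.01805576]
[0.58189527 0.07179364]
[0.60167113 0.16164304]
tub [ 0.33092906 -0.14837955  0.055     ] sh [0.50204625 0.3222874  0.129     ]
[[ 0.901  0.433 -0.001]
 [ 0.433 -0.901  0.002]
 [ 0.    -0.002 -1.   ]]
```

Request:
servo_tool(increments=[[[0,2.47,-3.15,0,7.6],[0,4.94,-6.3,0,15.2],[0,7.41,-9.45,0,22.8],[0,9.88,-12.6,0,30.5],[0,12.35,-15.75,0,38.1]]])

```text
t: 0.6
tool_pos: [0.3137, -0.3662, 0.2496]
tool_rot: [-3.121, 0.35, 0.001]
contact_force: [0.9, 0.5, 0.1]
opening: 0.0123
grip_force: 0.0
```

Request:
servo_tool(increments=[[[0,0,-4.5,0,0],[0,0,-9,0,0],[0,0,-13.5,0,0],[0,0,-18,0,0],[0,0,-22.5,0,0]]])

```text
t: 1.1
tool_pos: [0.362, -0.1464, 0.2499]
tool_rot: [-3.123, 0.342, -0.0]
contact_force: [1.3, -0.0, -0.2]
opening: 0.0002
grip_force: 0.0
```

Request:
servo_tool(increments=[[[0,0,-5,0,0],[0,0,-10,0,0],[0,0,-15,0,0],[0,0,-20,0,0],[0,0,-24,0,0]]])

```text
t: 1.6
tool_pos: [0.4136, 0.0888, 0.25]
tool_rot: [-3.123, 0.338, -0.0]
contact_force: [-0.1, 0.4, -0.5]
opening: 0.0002
grip_force: 0.0
```

```bash
cat >> h.py <<'E'
B=np.array([.62375,.07589,-.21665])
def st(ctrl):
    o=ctrl.get_obs();M=R.from_rotvec(o['tool_rot']).as_matrix()
    print('t',round(o['t'],2),'box',tob(B,o['tool_pos']).round(4),'z',round(o['tool_pos'][2],4),'hdg',round(np.arctan2(M[1,0],M[0,0]),4),'zax',M[:,2].round(3),'F',np.round(o['contact_force'],1),'op',round(o['opening'],4),'q',np.round(o['q'],2));return o
E
python3 -c "
from h import *;from station import ctrl
st(ctrl)"
```

```text
t 1.6 box [-0.208  -0.0326] z 0.25 hdg -0.2154 zax [ 0.  0. -1.] F [-0.1  0.4 -0.5] op 0.0002 q [ 0.03 -0.47  2.06  0.    1.55  1.82]
```

Request:
servo_tool(increments=[[[0,0,-0.8,3,0],[0,0,-0.8,7,0],[0,0,-0.8,11,0],[0,0,-0.8,13.7,0],[0,0,-0.8,13.7,0]]])

```text
t: 2.1
tool_pos: [0.4117, 0.0939, 0.1083]
tool_rot: [3.122, -0.34, -0.016]
contact_force: [-0.8, -0.0, -0.5]
opening: -0.0001
grip_force: 0.0
```

```bash
python3 -c "
from h import *;from station import ctrl
st(ctrl)
i=ctrl.get_image('side')['img'][:,:,::-1][120:300,220:420]
cv2.imwrite('pics/s1.png',cv2.resize(i,None,fx=3,fy=3,interpolation=cv2.INTER_CUBIC))"
```

```text
t 2.1 box [-0.2109 -0.028 ] z 0.1083 hdg -0.2169 zax [-0.01 -0.   -1.  ] F [-0.8 -0.  -0.5] op -0.0001 q [ 0.05 -0.32  2.2   0.    1.28  1.84]
```

View pics/s1.png

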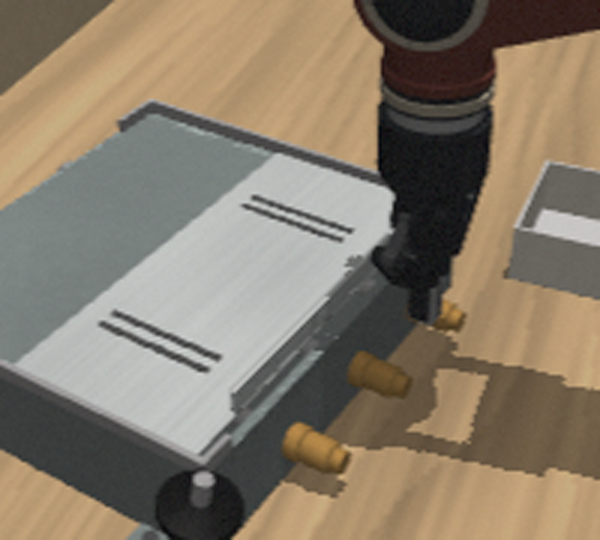

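The closed fingertips are at crop (425,318), in front of the lip and about 30 mm to the right of its middle.

```bash
python3 -c "
from h import *;from station import ctrl
o=st(ctrl);f,cx,cy,r,t=C['side']
K=np.array([[f,0,cx],[0,f,cy],[0,0,1]])
p=o['tool_pos']
for z in (.108,.09,.08,.07): print(z,(cv2.projectPoints(np.array([[p[0],p[1],z]]),np.array(r),np.array(t),K,None)[0].ravel()-[220,120])*3)
for x in (-.149,-.165): print((cv2.projectPoints(np.array([[*tow(B,(x,.125)),.105]]),np.array(r),np.array(t),K,None)[0].ravel()-[220,120])*3)
"
```

```text
t 2.15 box [-0.209  -0.0275] z 0.1112 hdg -0.2171 zax [-0.005 -0.    -1.   ] F [-0.1 -0.1  0.5] op 0.0003 q [ 0.05 -0.32  2.19  0.    1.28  1.84]
0.108 [422.326435   295.47709013]
0.09 [421.08371457 314.67971953]
0.08 [420.40632157 325.14685805]
0.07 [419.73798348 335.47407925]
[233.97517939 390.36796511]
[253.84043208 399.26952224]
```

Request:
servo_tool(increments=[[[0,1,-1,0,0],[0,2,-2.1,0,0],[0,3,-2.8,0,0],[0,4,-2.8,0,0],[0,5,-2.8,0,0]]])

```text
t: 2.65
tool_pos: [0.4712, 0.1107, 0.1151]
tool_rot: [-3.122, 0.34, 0.001]
contact_force: [-7.7, 2.3, 5.5]
opening: -0.0001
grip_force: 3.9
```

Request:
servo_tool(increments=[[[0,1,0,0,0],[0,2,0,0,0],[0,3,0,0,0],[0,4,0,0,0],[0,5,0,0,0]]])

```text
t: 3.15
tool_pos: [0.5189, 0.0996, 0.1144]
tool_rot: [-3.122, 0.341, 0.006]
contact_force: [-7.9, 1.8, 7.1]
opening: 0.0004
grip_force: 4.0
```

Request:
servo_tool(increments=[[[0,1.5,0,0,0],[0,3,0,0,0],[0,4.5,0,0,0],[0,6,0,0,0],[0,7,0,0,0]]])

```text
t: 3.65
tool_pos: [0.588, 0.0842, 0.1142]
tool_rot: [-3.123, 0.341, 0.003]
contact_force: [-7.2, 1.5, 6.1]
opening: -0.0002
grip_force: 3.6
```

```bash
python3 -c "
from h import *;from station import ctrl
st(ctrl)"
```

```text
t 3.65 box [-0.0367  0.0005] z 0.1142 hdg -0.2178 zax [-0.002  0.    -1.   ] F [-7.2  1.5  6.1] op -0.0002 q [0.02 0.1  1.8  0.   1.24 1.81]
```

```bash
python3 -c "
from h import *;from station import ctrl
a=ctrl.get_image('side')['img'][:,:,::-1][120:300,170:410]
b=ctrl.get_image('top')['img'][:,:,::-1][70:270,190:430]
cv2.imwrite('pics/s2.png',cv2.resize(np.vstack([a,b])[:380],None,fx=1.55*2,fy=1.55,interpolation=cv2.INTER_CUBIC) if 0 else np.hstack([cv2.resize(a,None,fx=1.66,fy=1.66*200/180*1.0),cv2.resize(b,None,fx=1.66,fy=1.66)]))"
```

```text
(no output)
```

View pics/s2.png

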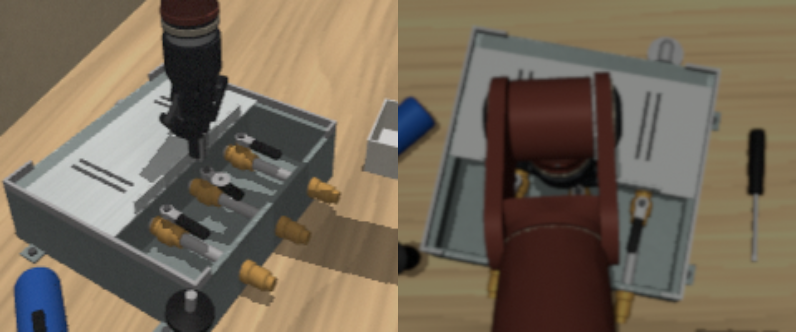

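The cover is sliding flat and the fingers are on the lip's front. The tag is on the middle valve (y = -13 mm). I'll continue to the stop slowly.

Request:
servo_tool(increments=[[[0,0.5,0,0,0],[0,1.0,0,0,0],[0,1.4,0,0,0],[0,1.7,0,0,0],[0,2.0,0,0,0]]])

```text
t: 4.25
tool_pos: [0.606, 0.0807, 0.1136]
tool_rot: [-3.123, 0.34, 0.005]
contact_force: [-6.3, 2.3, 5.1]
opening: 0.0003
grip_force: 3.4
```

Request:
servo_tool(increments=[[[0,0.2,0,0,0],[0,0.4,0,0,0],[0,0.4,0,0,0]]])

```text
t: 4.55
tool_pos: [0.6103, 0.0797, 0.1136]
tool_rot: [-3.123, 0.34, 0.003]
contact_force: [-4.7, 1.4, 3.4]
opening: 0.0
grip_force: 2.5
```

```bash
python3 -c "
from h import *;from station import ctrl
st(ctrl)"
```

```text
t 4.55 box [-0.014   0.0009] z 0.1136 hdg -0.217 zax [-0.002  0.    -1.   ] F [-4.7  1.4  3.4] op 0.0 q [0.01 0.15 1.74 0.   1.25 1.8 ]
```

Not at the stop yet, since the force hasn't risen. I'll push on in small steps.

Request:
servo_tool(increments=[[[0,0.15,0,0,0],[0,0.3,0,0,0],[0,0.3,0,0,0]]])

```text
t: 4.85
tool_pos: [0.6115, 0.0795, 0.1136]
tool_rot: [-3.123, 0.34, 0.011]
contact_force: [-12.3, 1.7, 8.7]
opening: 0.0004
grip_force: 5.9
```

Request:
servo_tool(increments=[[[0,0.15,0,0,0],[0,0.3,0,0,0],[0,0.3,0,0,0]]])

```text
t: 5.15
tool_pos: [0.6117, 0.0795, 0.1136]
tool_rot: [-3.123, 0.339, 0.024]
contact_force: [-21.7, 4.0, 15.8]
opening: 0.0002
grip_force: 11.4
```

At the stop, with 22 N on the lip. Now back off and look with the wrist camera.

Request:
servo_tool(increments=[[[0,-1,0,0,0],[0,-3,0,-1,0],[0,-6,0,-5,0],[0,-9,0,-9,0],[0,-12,0,-12,0]]])

```text
t: 5.65
tool_pos: [0.4995, 0.1041, 0.2359]
tool_rot: [-3.123, 0.341, -0.006]
contact_force: [-0.6, 1.4, 1.4]
opening: -0.0001
grip_force: 0.0
```

Request:
servo_tool(increments=[[[0,0,0,0,0],[0,0,0,0,0]]])

```text
t: 5.85
tool_pos: [0.5001, 0.1041, 0.2346]
tool_rot: [-3.123, 0.34, -0.006]
contact_force: [0.1, 0.1, -0.8]
opening: -0.0003
grip_force: 0.0
```

```bash
python3 -c "
from h import *;from station import ctrl
o=st(ctrl);d=ctrl.get_image('wrist');cv2.imwrite('pics/w1.png',d['img'][:,:,::-1])
np.savez('w1.npz',p=o['tool_pos'],r=o['tool_rot'],m=d['mount'],k=[d['fx'],d['fy'],d['cx'],d['cy']])"
```

```text
t 5.85 box [-0.1268  0.0009] z 0.2346 hdg -0.2169 zax [ 0.004 -0.    -1.   ] F [ 0.1  0.1 -0.8] op -0.0003 q [ 0.06 -0.22  1.89 -0.    1.46  1.85]
```

View pics/w1.png

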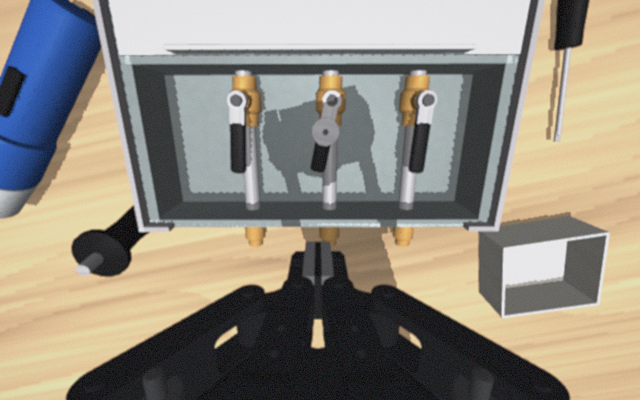

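The wrist view shows stems at (236,100), (332,100) and (427,100). The tag is at (325,131) and the tagged tip at (318,171). The untagged tips are at (238,172) and (416,172), and the cover lip is at row 49.

```bash
cat >> h.py <<'E'
def wun(f,uv,z):
    w=np.load(f);fx,fy,cx,cy=w['k'];M=R.from_rotvec(w['r']).as_matrix();m=w['m']
    d=M@m[:3,:3]@np.array([(uv[0]-cx)/fx,(uv[1]-cy)/fy,1]);c=w['p']+M@m[:3,3]
    return tob(B,c+d*(z-c[2])/d[2])
E
python3 -c "
from h import *
for n,u,z in[('sL',(236,100),.07),('sM',(332,100),.07),('sR',(427,100),.07),('tag',(325,131),.0695),('tip',(318,171),.067),('tipL',(238,172),.067),('tipR',(416,172),.067),('lip',(320,49),.105),('frontL',(140,230),.094),('frontR',(501,230),.094)]: print(n,wun('w1.npz',u,z).round(4))"
```

```text
sL [-0.0387  0.078 ]
sM [-0.0387 -0.0133]
sR [-0.0388 -0.1036]
tag [-0.0674 -0.0069]
tip [-0.1078  0.    ]
tipL [-0.1088  0.0827]
tipR [-0.1088 -0.1013]
lip [-0.0018 -0.0015]
frontL [-0.1622  0.178 ]
frontR [-0.1621 -0.1827]
```

The tagged lever is at about 0.19 rad. I'll lower the closed fingers on its right side.

Request:
servo_tool(increments=[[[0,1.5,3,1,0],[0,2.7,4.6,4,0],[0,2.7,4.6,8,0],[0,2.7,4.6,11,0],[0,2.7,4.6,11,0]]])

```text
t: 6.4
tool_pos: [0.5117, 0.0529, 0.1157]
tool_rot: [3.122, -0.342, -0.022]
contact_force: [-0.5, -0.3, -0.3]
opening: 0.0002
grip_force: 0.0
```

Request:
servo_tool(increments=[[[0,0,0,2,0],[0,0,0,4,0],[0,0,0,4.4,0],[0,0,0,4.4,0]]])

```text
t: 6.8
tool_pos: [0.5162, 0.0533, 0.0791]
tool_rot: [3.123, -0.34, -0.002]
contact_force: [-0.3, 0.7, 0.5]
opening: 0.0001
grip_force: 0.0
```

```bash
python3 -c "
from h import *;from station import ctrl
o=st(ctrl);p=tob(B,o['tool_pos'])
for th in np.linspace(.1,1.6,16):
    rc=.048+.010*th/1.57;u=np.array([-np.cos(th),np.sin(th)]);n=np.array([np.sin(th),np.cos(th)])
    c=np.array([-.0395,-.013])+rc*u-.008*n-[.011,.009];d=(c-p)*100
    print(round(th,2),(c*1e3).round(1),'tool',round(d[0],2),round(-d[1],2))"
```

```text
t 6.8 box [-0.1002 -0.0452] z 0.0791 hdg -0.2172 zax [-0.001 -0.    -1.   ] F [-0.3  0.7  0.5] op 0.0001 q [-0.04 -0.03  1.99 -0.    1.17  1.75]
0.1 [-99.7 -25.1] tool 0.05 -2.01
0.2 [-100.4  -20.1] tool -0.02 -2.51
0.3 [-100.5  -14.9] tool -0.04 -3.03
0.4 [-100.2   -9.7] tool -0.0 -3.55
0.5 [-99.3  -4.5] tool 0.09 -4.07
0.6 [-97.8   0.7] tool 0.24 -4.59
0.7 [-95.8   5.7] tool 0.44 -5.09
0.8 [-93.2  10.5] tool 0.69 -5.57
0.9 [-90.2  15.1] tool 1.0 -6.03
1.0 [-86.6  19.4] tool 1.35 -6.46
1.1 [-82.6  23.4] tool 1.76 -6.86
1.2 [-78.1  27. ] tool 2.2 -7.22
1.3 [-73.3  30.1] tool 2.69 -7.53
1.4 [-68.1  32.7] tool 3.21 -7.79
1.5 [-62.6  34.8] tool 3.76 -8.0
1.6 [-56.8  36.4] tool 4.34 -8.16
```

Request:
servo_tool(increments=[[[0,0,-1.5,0,0],[0,0,-2.5,0,0],[0,0,-3.0,0,0],[0,0,-3.55,0,0],[0,0.1,-4.1,0,0]]])

```text
t: 7.3
tool_pos: [0.5271, 0.0925, 0.0805]
tool_rot: [3.12, -0.338, 0.004]
contact_force: [-0.8, -7.0, 0.8]
opening: -0.0001
grip_force: 2.8
```

Request:
servo_tool(increments=[[[0,0.15,-0.5,0,0],[0,0.35,-1.0,0,0],[0,0.6,-1.5,0,0],[0,0.9,-1.95,0,0],[0,1.25,-2.4,0,0]]])

```text
t: 7.8
tool_pos: [0.5432, 0.1132, 0.0797]
tool_rot: [3.12, -0.339, -0.002]
contact_force: [-2.8, -6.7, 1.4]
opening: 0.0001
grip_force: 2.8
```

```bash
python3 -c "
from h import *;from station import ctrl
st(ctrl)"
```

```text
t 7.8 box [-0.0867  0.0191] z 0.0797 hdg -0.2164 zax [-0.002 -0.003 -1.   ] F [-2.8 -6.7  1.4] op 0.0001 q [ 0.07  0.06  1.91 -0.    1.18  1.86]
```

Request:
servo_tool(increments=[[[0,0.4,-0.4,0,0],[0,0.85,-0.75,0,0],[0,1.35,-1.05,0,0],[0,1.85,-1.35,0,0],[0,2.4,-1.55,0,0]]])

```text
t: 8.3
tool_pos: [0.5686, 0.1238, 0.0788]
tool_rot: [3.121, -0.339, -0.008]
contact_force: [-4.8, -3.0, 0.8]
opening: -0.0001
grip_force: 2.5
```

Request:
servo_tool(increments=[[[0,0.2,-0.1,0,0],[0,0.4,-0.1,0,0],[0,0.4,-0.1,0,0]]])

```text
t: 8.6
tool_pos: [0.5728, 0.1243, 0.0787]
tool_rot: [3.122, -0.339, -0.007]
contact_force: [-5.2, -1.3, 1.0]
opening: 0.0002
grip_force: 2.3
```

```bash
python3 -c "
from h import *;from station import ctrl
st(ctrl)"
```

```text
t 8.6 box [-0.0601  0.0363] z 0.0787 hdg -0.2165 zax [-0.004 -0.001 -1.   ] F [-5.2 -1.3  1. ] op 0.0002 q [ 0.09  0.13  1.83 -0.    1.18  1.87]
```

Close to the stop. Small steps until the force rises.

Request:
servo_tool(increments=[[[0,0.15,0,0,0],[0,0.3,0,0,0],[0,0.3,0,0,0]]])

```text
t: 8.9
tool_pos: [0.5752, 0.1242, 0.0786]
tool_rot: [3.123, -0.34, -0.009]
contact_force: [-6.3, 0.8, 1.6]
opening: 0.0002
grip_force: 3.3
```

Request:
servo_tool(increments=[[[0,0.15,0,0,0],[0,0.3,0,0,0],[0,0.3,0,0,0]]])

```text
t: 9.2
tool_pos: [0.5757, 0.1241, 0.0784]
tool_rot: [3.123, -0.339, -0.02]
contact_force: [-16.4, 1.6, 8.0]
opening: 0.0003
grip_force: 8.0
```

The force rose to 16 N with no more movement, so the lever is at its stop. I'll back off and check.

Request:
servo_tool(increments=[[[0,-0.8,0.2,0,0],[0,-2.2,0.5,-0.5,0],[0,-3,1,-4,0],[0,-5,2,-9,0],[0,-7.5,3.5,-14,0]]])

```text
t: 9.7
tool_pos: [0.5053, 0.1071, 0.2104]
tool_rot: [-3.123, 0.339, -0.003]
contact_force: [0.5, 0.2, -0.4]
opening: 0.0002
grip_force: 0.0
```

Request:
servo_tool(increments=[[[0,0,0,-1.5,0],[0,0,0,-1.5,0],[0,0,0,-1.5,0]]])

```text
t: 10.0
tool_pos: [0.5054, 0.1069, 0.2225]
tool_rot: [-3.123, 0.34, 0.0]
contact_force: [-0.2, 0.6, -0.7]
opening: 0.0003
grip_force: 0.0
```

```bash
python3 -c "
from h import *;from station import ctrl
o=st(ctrl);d=ctrl.get_image('wrist');cv2.imwrite('pics/w2.png',d['img'][:,:,::-1])
np.savez('w2.npz',p=o['tool_pos'],r=o['tool_rot'],m=d['mount'],k=[d['fx'],d['fy'],d['cx'],d['cy']])"
```

```text
t 10.0 box [-0.1222  0.0048] z 0.2225 hdg -0.217 zax [-0.  0. -1.] F [-0.2  0.6 -0.7] op 0.0003 q [ 0.06 -0.19  1.89  0.    1.44  1.85]
```

View pics/w2.png

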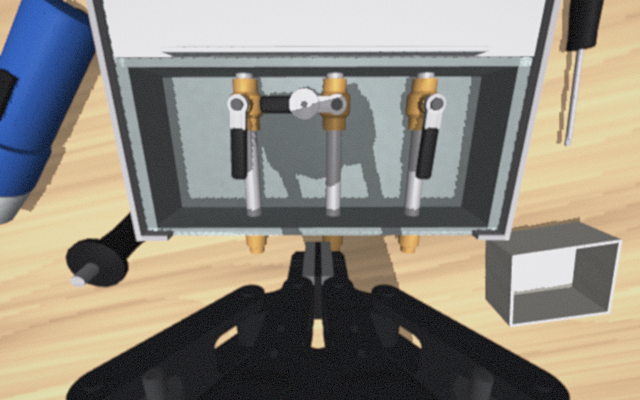

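The tagged lever is square across its pipe, with its stem at (338,103) and the tag at (304,103). The other two levers are still open, the lip is back at row 52, and the bystanders look undisturbed.

```bash
python3 -c "
from h import *;from station import ctrl
print(wun('w2.npz',(320,52),.105),wun('w2.npz',(338,103),.07),wun('w2.npz',(304,103),.0695))
print(ctrl.finish_job())"
```

```text
[-0.00214895  0.00234198] [-0.03783627 -0.01443729] [-0.03781126  0.01660219]
the job is handed in; nothing more can be done
None
```

I slid the cover back to its stop and turned the tagged middle lever to its stop, square across its pipe. The other two valves are still open, nothing on the bench appears to have moved, and the job is handed in at about 10 s (no verdict was returned).

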